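# Tip the tea carton flat in its drawer and shut the drawer

### The job

The drawer of the tea chest will not shut because the tall tea carton is standing on end in its back bay. Push the carton over from high on its broad face with your fingertips, so that it falls lengthways along the bay and lies flat on its broad side on the bay floor, then push the drawer fully shut. Do not lift the carton, and leave the caddy, the jars and everything else on and around the chest standing undisturbed.

Things in the scene. Friction and masses are not known exactly. Their poses are not given: they have to be found in the camera images.
- carton: Tea carton: closed kraft-cardboard box with a pale paper band, 100 mm (its x) by 50 mm (its y) by 160 mm tall (its z), 0.18 to 0.35 kg. It stands on end on the floor of the drawer's back bay, 6 to 20 mm from the bay's left or right end wall, its broad 100 x 160 mm faces looking along the bay (to about 3 degrees). Origin at the centre of its underside.
- carton_mid (a point): Centre of the carton, 80 mm from its underside; axes as the carton. Lying flat on its broad side it is 25 mm above the bay floor. Pushed within 40 mm of its top (under 1 N) the carton tips about its lower edge and passes balance when its top has moved about 50 mm; pushed lower than 60 mm above its foot it tends to slide.
- bay (a point): Centre of the floor of the drawer's back bay; moves with the drawer. x points into the chest (the way the drawer shuts), y along the bay to the chest's left, z up. The bay is 142 mm (x) by 320 mm (y), its floor 27 mm above the counter. Drawer side and back walls: 10 mm thick, tops 50 mm above the bay floor. Towards the front a divider 6 mm thick, top 42 mm above the bay floor.
- drawer (a joint): How far the drawer has been pushed in, in m: 0 = pulled right out, 0.236 = fully shut; 0.002 to 0.018 at the start. Runs stiffly (about 2.5 N to move it) and stays where it is left.
- drawer_face (a point): Middle of the outer face of the drawer front, 58 mm above the counter; axes as the bay (x is the way to push). The front is an upright panel 356 mm wide (y), 12 to 104 mm above the counter, flat to 2 mm. At this point sits a dark round knob, 28 mm diameter, standing out 34 mm; the panel either side of it is free to push on.
- chest: Tea chest, fixed to the counter: low cream box with a wooden top, 386 mm wide (y), 284 mm deep, 126 mm high; its one drawer faces the robot. Origin on the counter under the middle of its front; x to its back, y to its left. The top overhangs the front by 6 mm; the shut drawer front stands out 18 mm. Clear height over the bay floor inside: 81 mm, so the standing carton cannot go in.
- caddy: Round steel tea caddy, diameter 56 mm, 60 mm high, standing in the same bay near the end away from the carton. Origin at the centre of its underside. To be left standing.
- jar_a: Small glass jar with a dark lid, diameter 46 mm, 58 mm high, standing in the drawer's front compartment (74 mm deep, between the drawer front and the divider). Origin at the centre of its underside. To be left standing.
- jar_b: A second jar like jar_a, in the same front compartment.
- mug: Blue mug, diameter 76 mm, 78 mm high, with an ear handle, standing on the counter to the left (+y), nearer the robot. Origin at the centre of its underside. Not to be disturbed.
- sugar_bowl: Ivory sugar bowl with a knobbed lid, diameter 88 mm, 76 mm high, on the top of the chest. Origin at the centre of its underside. Not to be disturbed.
- pepper_mill: Dark wooden pepper mill, diameter 56 mm, 168 mm high, on the counter to the right (-y) of the chest. Origin at the centre of its underside. Not to be disturbed.
- small_canister: Square ivory canister, 100 mm wide, 135 mm high with its knobbed lid, on the counter to the left (+y) of the chest. Origin at the centre of its underside. Not to be disturbed.
- spoon: Wooden cooking spoon lying on the counter to the right (-y), nearer the robot. Not to be disturbed.

How it is judged:
On the way, in this order (a step that is already met when the one before it is completed fails the run):
1. the carton lies flat on its broad side in the back bay of the open drawer (angle between carton's own z axis and vertical between 1.47 and 1.67 rad and angle between carton's own x axis and vertical between 1.47 and 1.67 rad and z of carton_mid in the frame of bay between 0.02 and 0.031 m and x of carton_mid in the frame of bay between -0.024 and 0.024 m and y of carton_mid in the frame of bay between -0.083 and 0.083 m and value of joint drawer below 0.1 m), for 0.2 s.
2. the drawer is pushed fully shut (value of joint drawer above 0.23 m), for 0.2 s.
At the end, for the whole second after the job is handed in: The drawer is shut (within 6 mm); the carton lies at rest inside it, flat on its broad side on the floor of the back bay (within 6 degrees of level, its centre within the bay); caddy, jars, sugar bowl, mug, mill and canister stand upright (angle between carton's own z axis and vertical between 1.47 and 1.67 rad and angle between carton's own x axis and vertical between 1.47 and 1.67 rad and z of carton_mid in the frame of bay between 0.02 and 0.031 m and x of carton_mid in the frame of bay between -0.024 and 0.024 m and y of carton_mid in the frame of bay between -0.083 and 0.083 m and linear speed of carton below 0.01 m/s and angular speed of carton below 0.08 rad/s and value of joint drawer above 0.23 m and angle between each of caddy, jar_a, jar_b, sugar_bowl, mug, pepper_mill, small_canister's own z axis and vertical below 0.12 rad); the robot touches nothing.
It fails at once if the carton is lifted (its underside leaves the bay floor by more than tipping needs) or falls out of the drawer (height (world z) of carton above 0.067 m or height (world z) of carton_mid above 0.132 m or z of carton_mid in the frame of bay below 0.01 m).
It fails at once if the caddy or a jar in the drawer is knocked over or lifted (angle between any of caddy, jar_a, jar_b's own z axis and vertical above 0.5 rad or height (world z) of any of caddy, jar_a, jar_b above 0.045 m).
It fails at once if something on the chest or the counter is moved by more than 20 mm or tipped (distance of any of sugar_bowl, mug, pepper_mill, small_canister, spoon from where it was at the start of the episode above 0.02 m or angle between any of sugar_bowl, mug, pepper_mill, small_canister's own z axis and vertical above 0.3 rad).
It also fails if it takes over 48 s, if anything falls off the work surface, if the arm or the gripper's body presses on something with over 40 N, if the wrist force passes 120 N, or if a joint passes its speed limit or range.

### The arm

A 6-joint arm with a two-finger parallel gripper is mounted at the origin on the work surface. World frame = base frame: x ahead of the robot, y to its left, z up, the work surface at z = 0. Lengths are in m, angles in rad, forces in N, time in s.
With the tool pointing down it reaches from about 0.275 to 0.825 m from the base axis. Payload 5.2 kg.
Tool frame: the origin (TCP) lies on the centre line of the jaws, within the pads' length; the fingertips stand 25 mm ahead of it and the grasp point (between the pads) lies 6 mm ahead of it; z points along the fingers, y is the direction in which the jaws open and shut (so a half turn about z gives the same grasp; the last joint's range is limited). The gripper opens to 93 mm and grips with 3 to 60 N. Pads are 15 mm wide; open, the fingers measure 128 mm over their backs; the gripper's body (75 mm by 188 mm) begins 65 mm behind the grasp point.
Start: joints at [1.067, 0.259, 1.535, -0, 1.348, -0.203], TCP at [0.163, 0.525, 0.244] pointing down, gripper open.
Joint ranges: [-3.14, 3.14], [-0.91, 2.08], [0.19, 2.58], [-1.22, 4.36], [0.22, 2.71], [-3.12, 3.12]. Speed limits (rad/s): [2.57, 2.57, 3.14, 3.14, 3.14, 3.14].

### API

Orientations are given as a unit quaternion [x, y, z, w].
In Python, from bench import read_state, snapshot, finish_job gives the robot as it stands.
- The arm moves only by the shell command python3 -m creep 'ROWS'. ROWS is JSON, one flat list of numbers, 7 for each row, row after row: the shift along the world's x, y, z in mm, then the turn, a rotation vector about the world's x, y, z in rad, then the closure, from 0 (fully open) to 1 (shut). A call has 1 to 12 rows; each row is the pose to reach, as a shift and turn from the pose commanded when the call began; what a row does not reach only later rows make up. A row lasts 1/8 s, in which the tool goes at most 62.5 mm and 10.7 degrees, less where a joint would pass 70% of its speed; a pose out of reach is approached as far as the arm can. A call with a gripper value outside its range is refused whole. The fingers move at their own pace and stop on an object; the grip force is fixed at half the most. Time passes only in rows, so rows that repeat a pose let the fingers close. It gives the time, the measured TCP pose, the force and the opening at its end, in the units of the state.
- read_state(): the state, without advancing time (a new reading comes with each control period).
- snapshot(name): name is "scene" or "top" or "wrist"; returns a dict with "frame" (420x560x3 uint8, red, green, blue), "depth" (420x560 float32, m along the optical axis (not along the pixel's ray), 0 where there is no reading), "intrinsics" (3x3 intrinsics, pixels), "D" ([k1, k2, p1, p2, k3] as OpenCV has them; the pictures are not rectified), "cam_to_world" (4x4, takes a point from camera to world coordinates); the wrist camera has in their place "T_tool_cam" (4x4, takes a point from camera to tool coordinates, whose origin is the TCP and whose axes are the flange's). Camera axes: x right, y up, looking along -z (the intrinsics and any distortion apply to the point x, -y, -z); pixel columns grow to the right and rows downward; lengths in m; the calibration is good to about 2 mm. A picture is of the moment at which its call begins: read the wrist's pose just before it.
- finish_job(): hands the job in, once; it reports no verdict.
The state is a dict: "t": time; "qpos": joint angles; "qvel": joint speeds; "tau": joint torques, N m; "tcp_pos": TCP position; "eef_rot": TCP orientation; "wrist_force": force on the tool from outside, world axes, zero at the start; "moment": the same for the moment, N m; "opening": finger opening in m.
Only numpy, scipy, OpenCV 4.12 (cv2) and the standard library are available. Lean on these libraries where they do the work, as an engineer would, in place of code of your own. Each camera call takes 0.05 s, during which the arm holds its last target.

## Working session

There is one attempt and no reset: what is moved stays moved. The work goes in short steps, Python scripts to look and compute and a shell command to move; the robot and the scene stay as the last step left them, time stands still between calls to the robot, and variables do not carry over. Pictures are saved under pics/ and viewed, and the job is handed in when it is done.

```bash
mkdir -p pics; cat > h.py <<'E'
import numpy as np, cv2
from bench import *
from scipy.spatial.transform import Rotation as R
def cloud(s,T=None):
    T=s["cam_to_world"] if T is None else T
    h,w=s["depth"].shape
    u,v=np.meshgrid(np.arange(w),np.arange(h))
    p=cv2.undistortPoints(np.stack([u,v],-1).reshape(-1,1,2).astype(np.float64),np.array(s["intrinsics"],float),np.array(s["D"],float)).reshape(h,w,2)
    d=s["depth"]
    P=np.stack([p[...,0]*d,-p[...,1]*d,-d,np.ones_like(d)],-1)
    return (P@np.array(T).T)[...,:3]
E
python3 - <<'E'
from h import *
st=read_state();print({k:np.round(v,3) for k,v in st.items()})
for n in("scene","top"):
    s=snapshot(n); cv2.imwrite(f"pics/{n}0.png",s["frame"][...,::-1]); np.save(f"pics/{n}0.npy",cloud(s))
E
```

```text
{'t': np.float64(0.0), 'qpos': array([ 1.067,  0.259,  1.536, -0.   ,  1.348, -0.203]), 'qvel': array([ 0.   ,  0.002, -0.   ,  0.   ,  0.001, -0.001]), 'tau': array([ 1.0000e-03, -4.3732e+01, -2.8401e+01,  7.2000e-02,  4.2000e-02,
       -0.0000e+00]), 'tcp_pos': array([0.163, 0.525, 0.243]), 'eef_rot': array([ 0.15 ,  0.989, -0.001, -0.   ]), 'wrist_force': array([ 0.638,  0.649, -0.516]), 'moment': array([-0.032,  0.007, -0.042]), 'opening': np.float64(0.093)}
```

View pics/scene0.png

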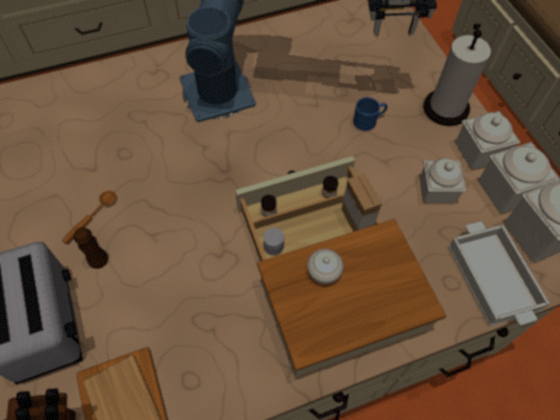

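View pics/top0.png

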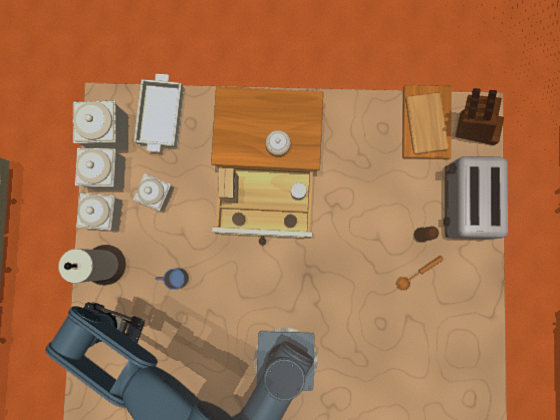

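The scene shot shows the open drawer with the carton at the bay's left (+y) end. In the top view the carton top is near (228,185), the caddy at (299,190), the jars at (239,220) and (290,221), and the knob at (262,240). Next I'll measure these.

```bash
python3 - <<'E'
from h import *
C=np.load("pics/top0.npy")
def box(n,u0,u1,v0,v1,z0,z1):
    P=C[v0:v1,u0:u1].reshape(-1,3); P=P[(P[:,2]>z0)&(P[:,2]<z1)]
    r=cv2.minAreaRect((P[:,:2]*1000).astype(np.float32))
    print(n,len(P),"mean",P.mean(0).round(3),"min",P.min(0).round(3),"max",P.max(0).round(3),"rect",np.round(r[0]),np.round(r[1]),round(r[2],1))
box("carton top",205,250,155,215,.17,.20)
box("chest top",200,340,80,180,.118,.135)
box("bowl",255,300,120,165,.14,.22)
box("caddy",285,312,178,202,.08,.095)
box("front",200,325,222,245,.09,.11)
box("knob",255,270,238,250,.04,.08)
box("jarA",230,250,210,228,.075,.089)
box("jarB",280,300,210,228,.075,.089)
box("mug",150,195,265,292,.03,.09)
box("canister",130,176,172,214,.06,.15)
box("leftwall",208,232,170,235,.068,.082)
box("counter",350,380,200,260,-.02,.02)
S=np.load("pics/scene0.npy")
C=S
box("S carton",335,390,160,230,.175,.20)
box("S chesttop",250,450,220,370,.118,.135)
box("S front",230,360,155,215,.098,.11)
E
```

```text
carton top 448 mean [0.619 0.219 0.186] min [0.569 0.193 0.171] max [0.672 0.244 0.199] rect [620. 218.] [ 51. 103.] 89.5
chest top 7607 mean [0.833 0.09  0.126] min [ 0.643 -0.106  0.118] max [0.979 0.283 0.135] rect [808.  89.] [386. 335.] 88.9
bowl 511 mean [0.766 0.046 0.18 ] min [0.724 0.004 0.14 ] max [0.813 0.088 0.207] rect [769.  46.] [84. 89.] 88.5
caddy 181 mean [ 0.613 -0.032  0.087] min [ 0.58  -0.076  0.08 ] max [ 0.661 -0.003  0.094] rect [617. -39.] [80. 72.] 5.8
front 503 mean [0.46  0.095 0.102] min [ 0.447 -0.078  0.09 ] max [0.499 0.273 0.11 ] rect [475.  97.] [352.  52.] 89.3
knob 46 mean [0.429 0.097 0.067] min [0.415 0.086 0.056] max [0.441 0.108 0.076] rect [428.  97.] [25. 22.] 1.0
jarA 104 mean [0.506 0.184 0.083] min [0.484 0.162 0.075] max [0.527 0.206 0.089] rect [507. 184.] [44. 43.] 46.8
jarB 110 mean [ 0.505 -0.004  0.084] min [ 0.482 -0.03   0.075] max [0.544 0.019 0.089] rect [515.  -4.] [45. 65.] 82.8
mug 210 mean [0.286 0.412 0.063] min [0.25  0.369 0.03 ] max [0.321 0.479 0.089] rect [280. 418.] [ 76. 102.] 28.7
canister 873 mean [0.594 0.494 0.098] min [0.531 0.436 0.061] max [0.665 0.567 0.139] rect [597. 501.] [108. 109.] 69.7
leftwall 115 mean [0.536 0.255 0.076] min [0.452 0.212 0.068] max [0.639 0.265 0.082] rect [545. 238.] [ 53. 187.] 89.4
counter 1794 mean [ 0.485 -0.282 -0.   ] min [ 0.373 -0.338 -0.019] max [ 0.597 -0.225  0.014] rect [ 486. -282.] [222. 112.] 1.1
S carton 703 mean [0.627 0.216 0.187] min [0.572 0.19  0.175] max [0.675 0.243 0.194] rect [624. 217.] [103.  53.] 0.5
S chesttop 16026 mean [0.847 0.082 0.126] min [ 0.671 -0.109  0.118] max [0.979 0.282 0.135] rect [822.  87.] [386. 308.] 88.9
S front 757 mean [0.472 0.095 0.103] min [ 0.45  -0.083  0.098] max [0.638 0.27  0.11 ] rect [482.  86.] [326. 192.] 65.2
```

```bash
python3 -m creep '[45,-23,0,0,0,0.05,1, 95,-49,0,0,0,0.1,1, 145,-75,0,0,0,0.15,1, 195,-100,0,0,0,0.2,1, 245,-126,0,0,0,0.25,1, 295,-152,0,0,0,0.302,1, 345,-178,0,0,0,0.302,1, 395,-203,0,0,0,0.302,1, 440,-225,0,0,0,0.302,1, 457,-230,0,0,0,0.302,1, 457,-230,-20,0,0,0.302,1, 457,-230,-20,0,0,0.302,1]'; python3 - <<'E'
from h import *
print(R.from_quat(read_state()["eef_rot"]).as_matrix().round(3))
s=snapshot("top"); cv2.imwrite("pics/top1.png",s["frame"][120:300,120:360,::-1].repeat(3,0).repeat(3,1))
s=snapshot("scene"); cv2.imwrite("pics/scene1.png",s["frame"][...,::-1])
C=np.load("pics/top0.npy")
P=C[222:245,200:325].reshape(-1,3);P=P[(P[:,2]>.03)&(P[:,2]<.11)]
# front line: min x per y bin
for y in np.arange(-.07,.27,.04):
    q=P[abs(P[:,1]-y)<.008]; q=q[q[:,2]>.095] 
    print(round(y,2),np.percentile(q[:,0],[2,10,50]).round(4))
E
```

```text
t: 1.6
tcp_pos: [0.6189, 0.2946, 0.221]
eef_rot: [-0.0, 1.0, -0.001, -0.002]
wrist_force: [-0.0, -0.3, -0.7]
opening: 0.0003
[[-1.    -0.001 -0.005]
 [-0.001  1.    -0.001]
 [ 0.005 -0.001 -1.   ]]
-0.07 [0.4469 0.4499 0.4574]
-0.03 [0.4493 0.4494 0.4563]
0.01 [0.4513 0.4517 0.4586]
0.05 [0.4507 0.4509 0.4578]
0.09 [0.451  0.453  0.4602]
0.13 [0.4518 0.4522 0.4592]
0.17 [0.4527 0.4547 0.4616]
0.21 [0.4538 0.4548 0.4641]
0.25 [0.4556 0.4559 0.4632]
```

View pics/top1.png

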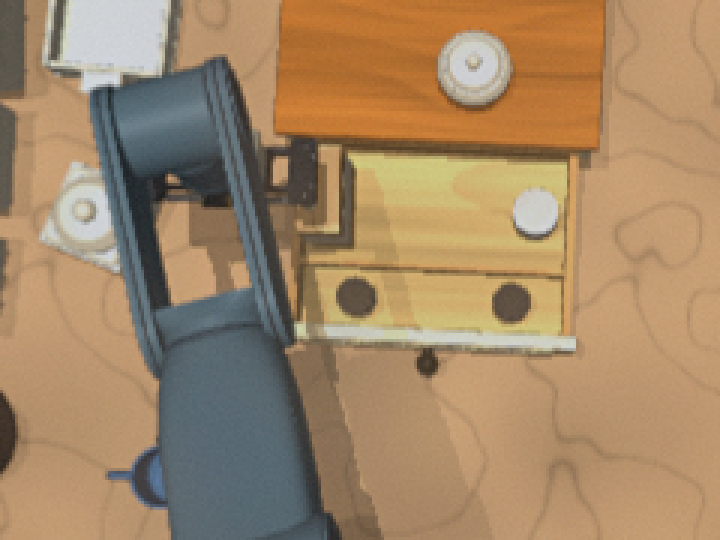

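View pics/scene1.png

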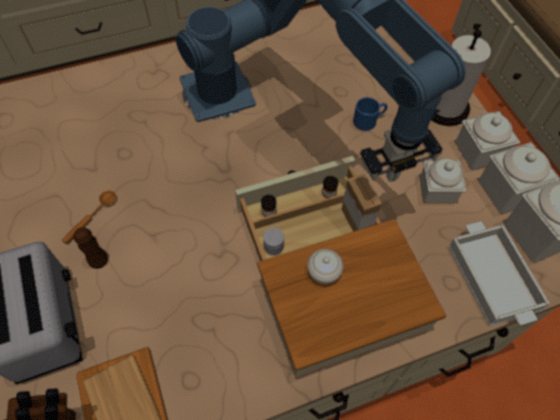

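```bash
python3 -m creep '[0,0,-20,0,0,0,1, 0,0,-36,0,0,0,1, 0,-10,-36,0,0,0,1, 0,-18,-36,0,0,0,1, 0,-24,-36,0,0,0,1, 0,-30,-36,0,0,0,1, 0,-35,-36,0,0,0,1, 0,-40,-36,0,0,0,1, 0,-45,-36,0,0,0,1, 0,-50,-36,0,0,0,1]'; python3 - <<'E'
from h import *
s=snapshot("scene"); cv2.imwrite("pics/scene2.png",s["frame"][100:280,220:460,::-1].repeat(3,0).repeat(3,1))
E
```

```text
t: 2.95
tcp_pos: [0.62, 0.2451, 0.1877]
eef_rot: [-0.001, 1.0, 0.0, 0.0]
wrist_force: [0.2, 0.1, 0.3]
opening: 0.0004
```

View pics/scene2.png

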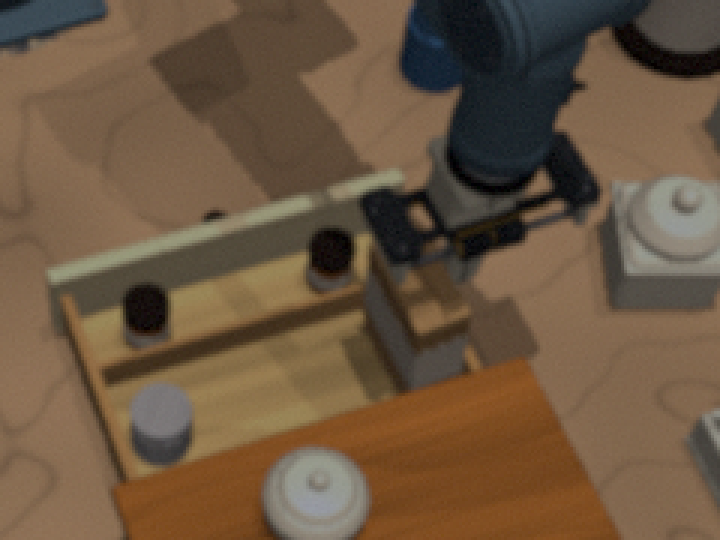

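The carton, with its top edge near (430,290), seems to be leaning slightly. I'll keep pushing gently past balance.

```bash
python3 -m creep '[0,-5,0,0,0,0,1, 0,-10,0,0,0,0,1, 0,-15,0,0,0,0,1, 0,-20,0,0,0,0,1, 0,-24,0,0,0,0,1, 0,-28,0,0,0,0,1]'; python3 - <<'E'
from h import *
s=snapshot("scene"); cv2.imwrite("pics/scene3.png",s["frame"][100:280,220:460,::-1].repeat(3,0).repeat(3,1))
E
```

```text
t: 3.75
tcp_pos: [0.6199, 0.217, 0.1876]
eef_rot: [-0.001, 1.0, -0.0, -0.0]
wrist_force: [0.0, -0.2, 0.4]
opening: 0.0004
```

View pics/scene3.png

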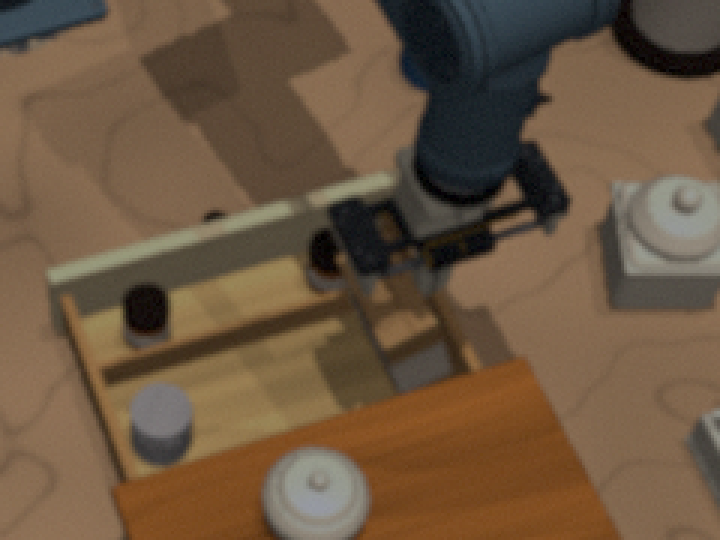

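```bash
python3 - <<'E'
from h import *
for n in("scene",):
    s=snapshot(n); C=cloud(s)
    P=C.reshape(-1,3); m=(abs(P[:,0]-.645)<.02)&(P[:,1]>.0)&(P[:,1]<.3)&(P[:,2]>.04)&(P[:,2]<.23)
    P=P[m]
    for y in np.arange(.1,.27,.01):
        q=P[abs(P[:,1]-y)<.004]
        if len(q): print(round(y,2),len(q),np.percentile(q[:,2],[0,50,100]).round(3))
E
```

```text
0.15 49 [0.159 0.181 0.186]
0.16 54 [0.129 0.184 0.191]
0.17 54 [0.093 0.187 0.194]
0.18 49 [0.062 0.189 0.198]
0.19 45 [0.044 0.193 0.199]
0.2 17 [0.176 0.198 0.216]
0.21 19 [0.167 0.182 0.203]
0.22 20 [0.163 0.178 0.201]
0.23 13 [0.168 0.188 0.197]
0.25 77 [0.04  0.064 0.082]
0.26 23 [0.07  0.076 0.08 ]
```

The top face slopes about 15° and the foot is still at y≈0.19, so the carton is tipping rather than sliding and is just short of balance. I'll push a bit further.

```bash
python3 -m creep '[0,-4,0,0,0,0,1, 0,-8,0,0,0,0,1, 0,-12,0,0,0,0,1, 0,-16,0,0,0,0,1, 0,-18,0,0,0,0,1, 0,-18,0,0,0,0,1, 0,-18,0,0,0,0,1, 0,-18,0,0,0,0,1]'; python3 - <<'E'
from h import *
s=snapshot("scene"); cv2.imwrite("pics/scene4.png",s["frame"][100:280,220:460,::-1].repeat(3,0).repeat(3,1))
E
```

```text
t: 4.85
tcp_pos: [0.6199, 0.1995, 0.1877]
eef_rot: [-0.001, 1.0, 0.0, -0.0]
wrist_force: [0.3, -0.2, 0.6]
opening: 0.0003
```

View pics/scene4.png

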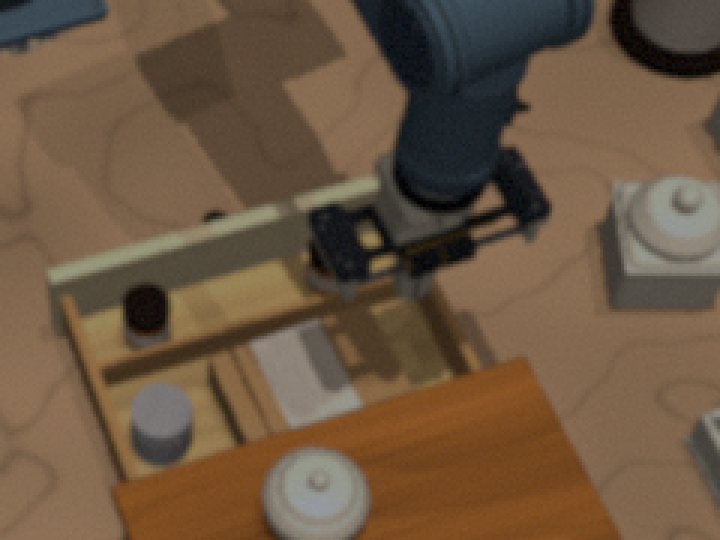

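The carton now lies flat, with its pale band near (305,375), clear of the caddy at (160,420). I'll move round to the front of the drawer with the fingers opened to straddle the knob, then check the bay from above.

```bash
python3 -m creep '[0,0,30,0,0,0,1, -45,-20,40,0,0,0,0.6, -95,-42,40,0,0,0,0, -145,-65,40,0,0,-0.01,0, -190,-88,40,0,0,-0.02,0, -225,-101,40,0,0,-0.02,0, -228,-102,10,0,0,-0.02,0, -228,-102,-10,0,0,-0.02,0, -228,-102,-10,0,0,-0.02,0]'; python3 - <<'E'
from h import *
s=snapshot("scene"); C=cloud(s); cv2.imwrite("pics/scene5.png",s["frame"][100:280,220:460,::-1].repeat(3,0).repeat(3,1))
s2=snapshot("top"); C2=cloud(s2); cv2.imwrite("pics/top5.png",s2["frame"][120:300,160:400,::-1].repeat(3,0).repeat(3,1))
for c in(C,C2):
    P=c.reshape(-1,3); P=P[(P[:,0]>.54)&(P[:,0]<.65)&(P[:,1]>.0)&(P[:,1]<.24)&(P[:,2]>.066)&(P[:,2]<.09)]
    A=np.c_[P[:,:2],np.ones(len(P))]; k,_,_,_=np.linalg.lstsq(A,P[:,2],rcond=None)
    r=cv2.minAreaRect((P[:,:2]*1000).astype(np.float32)); print(len(P),P.mean(0).round(3),k.round(3),np.percentile(P,[2,98],0).round(3),r)
E
```

```text
t: 6.02
tcp_pos: [0.3909, 0.0974, 0.1769]
eef_rot: [0.009, 1.0, 0.0, -0.001]
wrist_force: [-0.3, 0.2, 0.6]
opening: 0.076
1569 [0.606 0.111 0.076] [ 0.065 -0.     0.037] [[0.549 0.031 0.067]
 [0.648 0.198 0.083]] ((599.09423828125, 119.36040496826172), (238.7899169921875, 103.8603286743164), 88.7675552368164)
1029 [0.606 0.114 0.077] [0.032 0.001 0.057] [[0.545 0.034 0.068]
 [0.648 0.192 0.086]] ((595.8308715820312, 123.77777099609375), (228.77427673339844, 107.92784881591797), 89.92765045166016)
```

View pics/scene5.png

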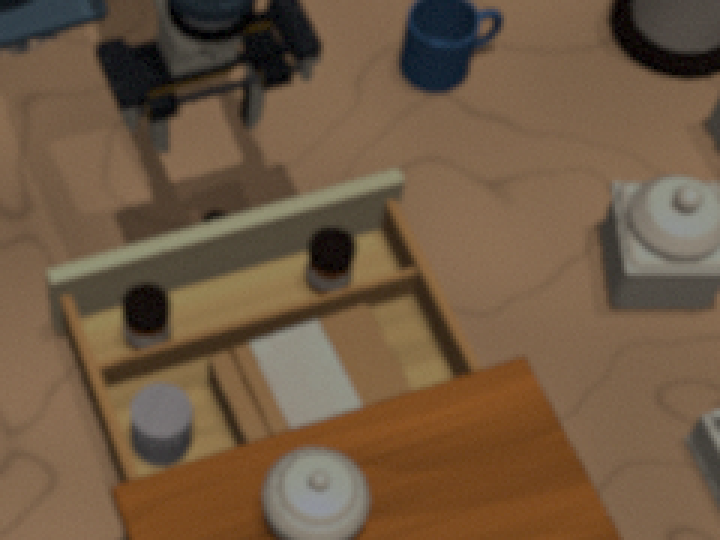

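View pics/top5.png

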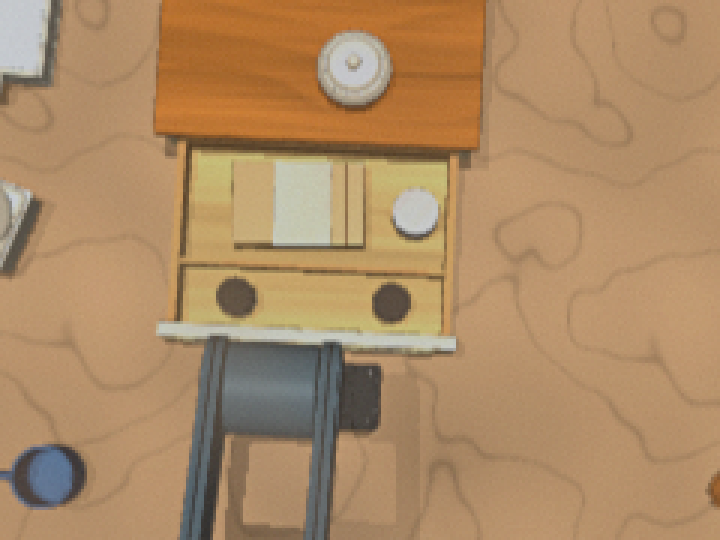

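The carton lies flat: its top is at z≈0.077 (27+50 mm) and its centre at about (0.62, 0.113). I'll lower in front of the panel with a slight back-tilt so the gripper body stays clear of the sugar bowl.

```bash
python3 -m creep '[0,0,-20,0,-0.1,0,0, 0,0,-50,0,-0.2,0,0, 0,0,-75,0,-0.25,0,0, 0,0,-88,0,-0.25,0,0, 10,0,-88,0,-0.25,0,0, 20,0,-88,0,-0.25,0,0, 28,-1,-88,0,-0.25,0,0, 34,-1,-88,0,-0.25,0,0, 34,-1,-88,0,-0.25,0,0]'; python3 - <<'E'
from h import *
s=snapshot("scene"); cv2.imwrite("pics/scene6.png",s["frame"][100:280,220:460,::-1].repeat(3,0).repeat(3,1))
st=read_state();r=R.from_quat(st["eef_rot"]).as_matrix();print(r[:,2].round(3),(st["tcp_pos"]+.025*r[:,2]).round(4))
s=snapshot("wrist"); cv2.imwrite("pics/w6.png",s["frame"][...,::-1])
E
```

```text
t: 7.25
tcp_pos: [0.4266, 0.0963, 0.0898]
eef_rot: [0.009, 0.992, 0.001, 0.125]
wrist_force: [-0.1, 0.0, 0.0]
opening: 0.0927
[ 0.247 -0.    -0.969] [0.4322 0.0963 0.0654]
```

View pics/scene6.png

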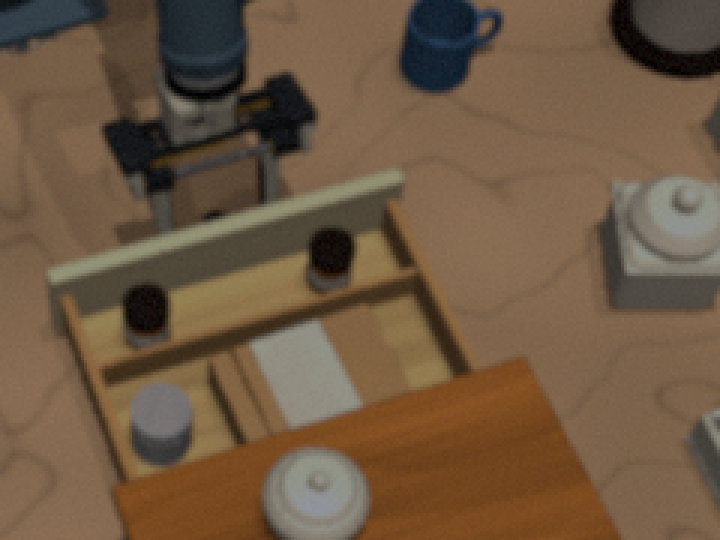

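View pics/w6.png

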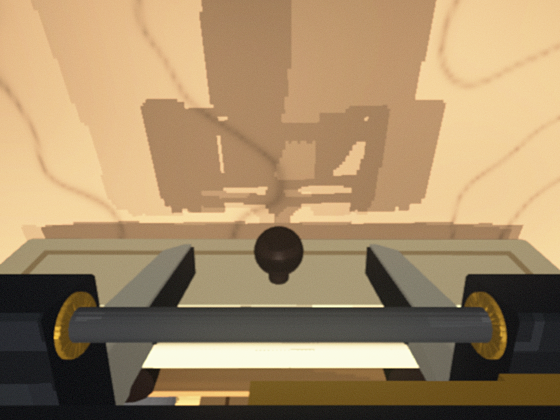

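The wrist view shows the knob at (279,250), centred between the fingertips at about (190,250) and (370,250). I'll push in slowly now.

```bash
python3 -m creep '[4,0,0,0,0,0,0, 8,0,0,0,0,0,0, 13,0,0,0,0,0,0, 20,0,0,0,0,0,0, 28,-1,0,0,0,0,0, 37,-1,0,0,0,0,0, 46,-1,0,0,0,0,0, 55,-1,0,0,0,0,0, 64,-1,0,0,0,0,0, 72,-1,0,0,0,0,0, 79,-2,0,0,0,0,0, 84,-2,0,0,0,0,0]'; python3 - <<'E'
from h import *
s=snapshot("scene"); cv2.imwrite("pics/scene7.png",s["frame"][100:280,220:460,::-1].repeat(3,0).repeat(3,1))
E
```

```text
t: 8.85
tcp_pos: [0.5103, 0.0945, 0.0896]
eef_rot: [0.009, 0.992, 0.001, 0.125]
wrist_force: [-3.1, 0.8, -1.4]
opening: 0.093
```

View pics/scene7.png

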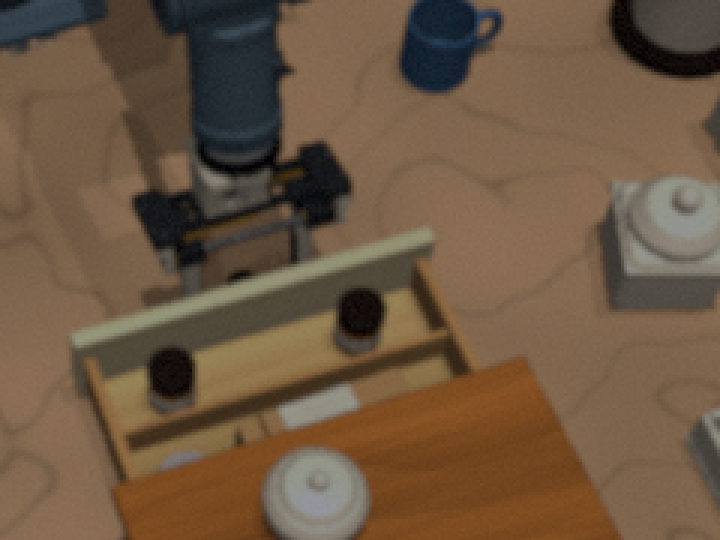

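The drawer is sliding smoothly at about 3 N and its contents are steady. Continuing.

```bash
python3 -m creep '[6,0,0,0,0,0,0, 14,0,0,0,0,0,0, 23,-1,0,0,0,0,0, 32,-1,0,0,0,0,0, 41,-1,0,0,0,0,0, 50,-1,0,0,0,0,0, 60,-1,0,0,0,0,0, 70,-2,0,0,0,0,0, 80,-2,0,0,0,0,0, 90,-2,0,0,0,0,0, 100,-2,0,0,0,0,0, 108,-2,0,0,0,0,0]' && python3 -m creep '[6,0,0,0,0,0,0, 12,0,0,0,0,0,0, 18,0,0,0,0,0,0, 24,0,0,0,0,0,0, 30,-1,0,0,0,0,0]'; python3 - <<'E'
from h import *
s=snapshot("scene"); cv2.imwrite("pics/scene8.png",s["frame"][100:280,220:460,::-1].repeat(3,0).repeat(3,1))
s=snapshot("top"); cv2.imwrite("pics/top8.png",s["frame"][80:260,160:400,::-1].repeat(3,0).repeat(3,1))
E
```

```text
t: 10.4
tcp_pos: [0.6188, 0.092, 0.0897]
eef_rot: [0.009, 0.992, 0.001, 0.125]
wrist_force: [-3.9, -2.6, 1.6]
opening: 0.0926
t: 11.02
tcp_pos: [0.6482, 0.0918, 0.0896]
eef_rot: [0.009, 0.992, 0.002, 0.125]
wrist_force: [-3.5, 1.9, 0.2]
opening: 0.0927
```

View pics/scene8.png

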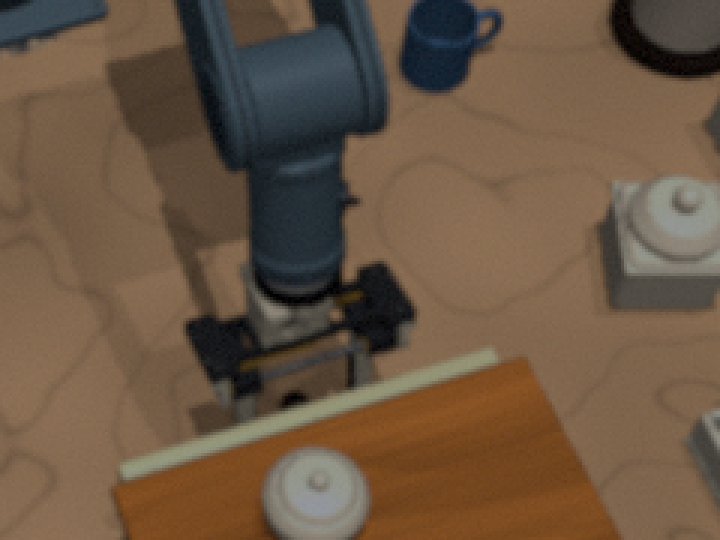

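View pics/top8.png

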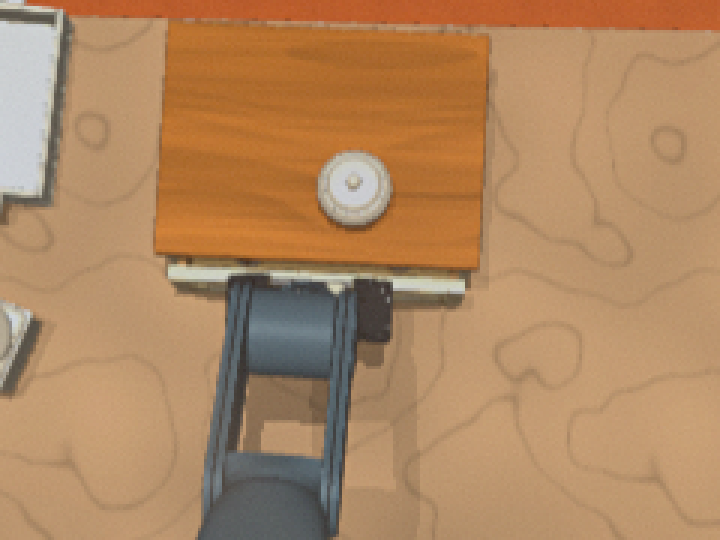

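```bash
python3 -m creep '[4,0,0,0,0,0,0, 7,0,0,0,0,0,0, 10,0,0,0,0,0,0, 12,0,0,0,0,0,0]'; python3 -m creep '[2,0,0,0,0,0,0, 4,0,0,0,0,0,0, 4,0,0,0,0,0,0]'
```

```text
t: 11.62
tcp_pos: [0.6602, 0.0913, 0.0898]
eef_rot: [0.009, 0.992, 0.001, 0.125]
wrist_force: [-3.2, -0.1, 1.4]
opening: 0.093
t: 12.0
tcp_pos: [0.6638, 0.0913, 0.0897]
eef_rot: [0.009, 0.992, 0.001, 0.125]
wrist_force: [-3.9, -0.2, 2.4]
opening: 0.0928
```

```bash
python3 -m creep '[2,0,0,0,0,0,0, 4,0,0,0,0,0,0, 4,0,0,0,0,0,0]'; python3 -m creep '[2,0,0,0,0,0,0, 3,0,0,0,0,0,0, 3,0,0,0,0,0,0]'
```

```text
t: 12.38
tcp_pos: [0.6645, 0.0913, 0.0895]
eef_rot: [0.009, 0.993, 0.001, 0.121]
wrist_force: [-17.2, -1.1, 13.7]
opening: 0.093
t: 12.75
tcp_pos: [0.6648, 0.0913, 0.0895]
eef_rot: [0.009, 0.993, 0.001, 0.119]
wrist_force: [-28.0, -2.3, 23.1]
opening: 0.0929
```

The drawer has hit its end stop: the force rose to 28 N and the TCP stopped at x=0.6648, against a predicted 0.6645. I'll back off and verify.

```bash
python3 -m creep '[-10,0,0,0,0,0,0, -30,0,0,0,0,0,0, -70,2,0,0,0,0,0, -115,2,0,0,0,0,0, -150,2,20,0,0,0,0, -190,2,70,0,0,0,0, -230,40,120,0,0,0,0, -260,90,120,0,0,0,0, -280,130,120,0,0,0,0, -280,130,120,0,0,0,0]'; python3 - <<'E'
from h import *
s=snapshot("scene"); cv2.imwrite("pics/scene9.png",s["frame"][...,::-1])
s=snapshot("top"); C=cloud(s); cv2.imwrite("pics/top9.png",s["frame"][...,::-1])
P=C[:,200:325].reshape(-1,3);P=P[(P[:,2]>.095)&(P[:,2]<.11)&(P[:,0]>.6)&(P[:,0]<.72)]
q=P[abs(P[:,1]-.08)<.06];print("front",np.percentile(q[:,0],[2,50,98]).round(4))
P=C[:,200:325].reshape(-1,3);P=P[(P[:,2]>.12)&(P[:,2]<.132)&(abs(P[:,1]-.08)<.06)]
print("chest top edge",np.percentile(P[:,0],[.3,2]).round(4))
P=C.reshape(-1,3);P=P[(P[:,2]>.14)&(P[:,2]<.21)&(P[:,0]>.7)&(P[:,0]<.85)&(P[:,1]<.12)&(P[:,1]>-.05)];print("bowl",P.mean(0).round(3))
print(read_state()["wrist_force"])
E
```

```text
t: 14.0
tcp_pos: [0.3899, 0.2244, 0.2105]
eef_rot: [0.006, 0.992, 0.002, 0.126]
wrist_force: [-1.0, 0.4, -0.4]
opening: 0.0932
front [0.6754 0.6825 0.6893]
chest top edge [0.6863 0.6915]
bowl [0.766 0.046 0.181]
[ 0.38051391 -0.49140572  0.36401232]
```

View pics/scene9.png

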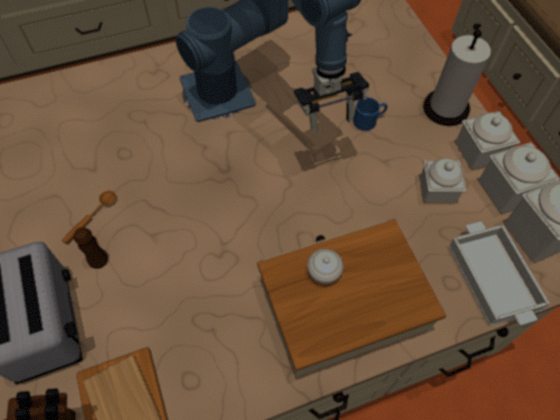

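View pics/top9.png

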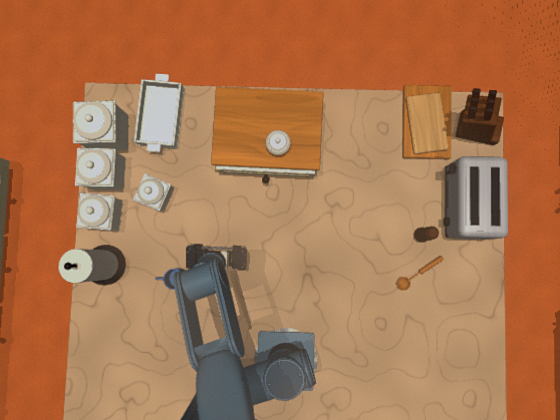

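The drawer is shut: its face stands about 12 mm ahead of the top's edge, which matches 18 − 6 mm. The knob is at (265,180) in the top view and everything else is where it started.

```bash
python3 -c "from bench import *; print(finish_job())"
```

```text
the job is handed in; nothing more can be done
None
```

The carton is lying flat in the back bay, the drawer is fully shut, and I have handed the job in (no verdict is reported). It took about 14 s of the 48 s allowed.

**Carton:** I pushed it over with closed fingertips about 25 mm below its top, on the left broad face. The depth readings before balance showed it tipping about its lower edge, not sliding. Before I shut the drawer, the carton's top was at z ≈ 0.077 m, as expected for lying flat. It was clear of the caddy.

**Drawer:** I pushed the front with the open fingers straddling the knob, at 3–4 N, until it reached its end stop. There the force rose to about 28 N, and the fingers stopped within 1 mm of the predicted shut position. Afterwards the front stood about 12 mm ahead of the top's edge, which matches fully shut.

**Other items:** The sugar bowl measured unmoved. In the last pictures the mug, mill, canister and spoon look unmoved, and the arm is clear of everything. The caddy and jars were standing when last seen with the drawer part shut. They and the carton are hidden now that it is shut, so I could not check them again.

**Disagreement:** The plane fit to the carton's top gave small x-slopes, 0.065 from one camera and 0.032 from the other. I put this down to points on the divider and walls getting into the fit, since the pictures show it lying flat, but I did not repeat the fit.

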